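# Find the heavy side of a weighted hub on the roller cradle

### The job

Take the big black hub that stands on the white foam pad, lay it on its side along the rollers of the cradle and let go; then put a finger to it and turn it on the rollers by hand, so that you feel and see to which side its hidden weight pulls. Once you know its heavy side, grip it, lift it well clear of the cradle (at least 5 cm) and finish while still holding it there in the gripper, in the air above the cradle: on its side, steady, heavy side straight down. Leave the other things on the bench alone.

Things in the scene. Friction and masses are not known exactly. Their poses are not given: they have to be found in the camera images.
- hub: Black plastic cylinder, 50 mm across, 56 mm long, 0.33 to 0.39 kg; steel ring on one end face, on that face a small black key; 12 grey ticks round its side, the long one at the key. Origin at its centre, z along its axis to the ring end, x to the key. Starts upright, ring up, any yaw. A hidden fixed weight puts its centre of mass 5 to 6.5 mm off the axis, each time to another side, nothing to do with the key.
- pad: White foam pad, fixed to the bench, 110 x 110 x 20 mm. Origin at the centre of its underside. The hub stands near its middle.
- cradle: Aluminium roller cradle, fixed: base plate 110 (x) x 85 (y) x 12 mm, end brackets 60 mm wide and up to 43 mm high at x = -42 and 42 mm, between them two free axles along x at y = -18 and 18 mm, 36 mm above the bench, each with two rubber wheels of 9 mm radius at x = -17 and 17 mm. The hub may lie either end first. Origin at the centre of its underside, z up.
- cradle_bed (a point): Where the centre of the lying hub is: over the middle of the cradle, 64.8 mm above the bench. x along the axles and the lying hub's axis. Left free there, the hub is pulled heavy side down by up to 0.016 to 0.024 N m, rocks for a second or two and stops within about 20 degrees of heavy side down; sometimes it stays balanced within about 20 degrees of heavy side UP until turned.
- roller_a (a joint): Turning angle (rad) of the axle at the cradle's +y side about the cradle's x. It turns 2.8 times as far as the hub resting on it, the opposite way; rubbing of the two axles together holds the hub back with about 0.005 N m.
- roller_b (a joint): The same for the axle at the -y side.
- cap0: Small black cap, 30 mm across and 26 mm tall, standing upright on the bench. Loose; leave alone. Origin at the centre of its underside.
- cap1: Another such small cap. Loose; leave alone. Origin at the centre of its underside.
- cap2: Another such small cap. Loose; leave alone. Origin at the centre of its underside.
- bowl: Clear plastic bowl, 110 mm across, 45 mm tall. Loose; leave alone. Origin at the centre of its underside.
- ring0: Flat steel ring lying on the bench, 44 mm across, 8 mm thick. Loose; leave alone. Origin at the centre of its underside.
- tape: Roll of paper tape lying flat, 90 mm across, 24 mm tall. Loose; leave alone. Origin at the centre of its underside.
- driver: Screwdriver lying on the bench. Loose; leave alone. Origin at the centre of its underside.
Mind the look-alikes: they are no part of the job. What is shaped like the hub but purple or yellow is not meant.

How it is judged (in metres and radians):
On the way, in this order (a step that is already met when the one before it is completed fails the run):
1. the hub lies on its side in the cradle, on the rollers and let go (distance between hub and cradle_bed below 0.012 m and angle between the z axis of hub and the x axis of cradle_bed, either way round below 0.15 rad and contact force between the fingers and hub below 0.05 N and contact force between hub and cradle above 1 N), for 0.2 s.
2. it is turned on the rollers by hand: fingers touching it while it turns (contact force between the fingers and hub above 0.2 N and distance between hub and cradle_bed below 0.015 m and (velocity of joint roller_a above 0.5 rad/s or velocity of joint roller_a below -0.5 rad/s)), for 0.2 s.
At the end, for the whole second after the job is handed in: The hub is gripped in the fingers, its centre over 105 mm above the bench (40 mm above where it lay) and within 150 mm sideways of the cradle's middle, not touching the cradle, its axis within 17 degrees of level and its heavy side within 28 degrees of straight down, at rest (angle between slug's own x axis and vertical above 2.65 rad and angle between hub's own z axis and vertical between 1.27 and 1.87 rad and height (world z) of hub above 0.105 m and horizontal distance between hub and cradle_bed below 0.15 m and contact force between the fingers and hub above 1 N and contact force between hub and cradle below 0.05 N and linear speed of hub below 0.03 m/s and angular speed of hub below 0.2 rad/s); the arm keeps its last pose, push and grip.
It fails at once if one of the other things on the bench is moved by more than 20 mm (distance of any of cap0, cap1, cap2, bowl, ring0, tape, driver from where it was at the start of the episode above 0.02 m).
It also fails if it takes over 67 s, if anything falls off the work surface, if the arm or the gripper's body presses on something with over 40 N, if the wrist force passes 120 N, or if a joint passes its speed limit or range.

### The arm

A 6-joint arm with a two-finger parallel gripper is mounted at the origin on the work surface. World frame = base frame: x ahead of the robot, y to its left, z up, the work surface at z = 0. Lengths are in m, angles in degrees, forces in N, time in s.
With the tool pointing down it reaches from about 0.375 to 0.9 m from the base axis. Payload 3.1 kg.
Tool frame: the origin (TCP) lies on the centre line of the jaws, within the pads' length; the fingertips stand 25 mm ahead of it and the grasp point (between the pads) lies 6 mm ahead of it; z points along the fingers, y is the line along which they close (so a half turn about z gives the same grasp; the last joint's range is limited). The gripper opens to 87 mm and grips with 3 to 60 N. Pads are 19 mm wide; open, the fingers measure 117 mm over their backs; the gripper's body (75 mm by 190 mm) begins 51 mm behind the grasp point.
Start: joints at [59.043, 30.224, 82.088, -0, 67.689, -10.227], TCP at [0.221, 0.585, 0.248] pointing down, gripper open.
Joint ranges: [-176.69, 176.69], [-43.24, 126.21], [12.49, 139.97], [-82, 262], [0, 151.66], [-163.58, 163.58]. Speed limits (degrees/s): [159.86, 159.86, 180, 180, 180, 180].

### API

Orientations are given as a 3x3 rotation matrix whose columns are the frame's x, y, z axes.
In Python, from rig import bot, cams, models gives the robot as it stands. The module is installed in compiled form; this text tells all that it offers.
- The arm moves only by the shell command python3 -m handwheel 'ROWS' [OPENING]. ROWS is JSON, a list of rows, each a list of 6 numbers: the shift along the world's x, y, z each as a share of 1 m, from -1 to 1, then the turn, a rotation vector about the world's x, y, z each as a share of 2 rad, from -1 to 1. In form: [[dx, dy, dz, wx, wy, wz], ...]. A call has exactly 8 rows; each row is the pose to reach, as a shift and turn from the pose commanded when the call began; what a row does not reach only later rows make up. A row lasts 1/12 s, in which the tool goes at most 41.7 mm and 7.16 degrees, less where a joint would pass 70% of its speed; a pose out of reach is approached as far as the arm can. A call with a number of a shift or a turn outside -1 to 1 is refused whole. A call with a gripper value outside its range is refused whole. OPENING is the opening, from -1 (shut) to 1 (fully open), so that 0 is half open, set as the call begins (- or left out, the last holds). The fingers move at their own pace and stop on an object; the grip force is fixed at half the most. Time passes only in rows, so rows that repeat a pose let the fingers close, or fill a call up. It gives the time, the measured TCP pose, the force, the opening and the grip force at its end, in the units of the state.
- bot.read_state(): the state, without advancing time (a new reading comes with each control period).
- cams.capture(name): name is "side" or "top"; returns (picture, depth): 420x560x3 uint8, blue, green, red; 420x560 float32, m along the optical axis (not along the pixel's ray), 0 where there is no reading.
- cams.calibration(name): a dict with "mtx" (3x3 intrinsics, pixels), "R" (3x3) and "t" (3): a world point X has camera coordinates R X + t. Camera axes: x right, y down, z forward; pixel columns grow to the right and rows downward; lengths in m; the calibration is good to about 2 mm. A picture is of the moment at which its call begins. calibration takes no time and is no camera call.
- bot.hand_in(): hands the job in; it is judged then, once.
Trained networks look in the newest picture that a camera, given by its name, has taken for a name from the list of things; names that differ only in an ending like _2 or _b are one class to them, and where a whole thing is asked for, a point or a joint stands for the part that bears it (a point fixed in the world has none). Each returns a list of dicts, best first, with "conf" (0 to 1); they miss things now and then, are a little off and sometimes report something else, mostly with a low value. They report only what shows in the picture. A call takes as long as a camera call. They do not tell look-alikes from the thing itself.
- models.spot_in(query, camera): "position" ([column, row] in pixels, amid what is visible of it).
- models.tip_of(query, camera): "position" ([column, row] in pixels: a listed point, or the origin of a listed thing).
The state is a dict: "time_s": time; "joint_positions": joint angles; "qvel": joint speeds; "tau": joint torques, N m; "position": TCP position; "tcp_rot": TCP orientation; "force": force on the tool from outside, world axes, zero at the start; "moment": the same for the moment, N m; "opening": opening from 0.0 (shut) to 1.0 (fully open); "grasp_force": force on a finger pad.
Only numpy, scipy, OpenCV 4.12 (cv2) and the standard library are available. Lean on these libraries where they do the work, as an engineer would, in place of code of your own. Each camera call takes 0.05 s, during which the arm holds its last target. There are 200 camera calls.

## Working session

There is one attempt and no reset: what is moved stays moved. The work goes in short steps, Python scripts to look and compute and a shell command to move; the robot and the scene stay as the last step left them, time stands still between calls to the robot, and variables do not carry over. Pictures are saved under pics/ and viewed, at most 10 in all, crops included, and the job is handed in when it is done.

```bash
mkdir -p pics
cat > h.py <<'E'
import numpy as np,cv2
from rig import bot,cams,models
def cap(n,f=None):
    p,d=cams.capture(n)
    if f: cv2.imwrite('pics/'+f,p)
    return p,d
def w(n,u,v,z):
    c=cams.calibration(n);r=c['R'].T@np.linalg.inv(c['mtx'])@np.array([u,v,1.]);o=-c['R'].T@c['t']
    return o+r*(z-o[2])/r[2]
def pr(n,X):
    c=cams.calibration(n);q=c['mtx']@(c['R']@np.array(X)+c['t']);return q[:2]/q[2]
def cloud(n,d):
    c=cams.calibration(n);v,u=np.mgrid[:d.shape[0],:d.shape[1]]
    P=np.stack([u,v,np.ones_like(u)],-1)@np.linalg.inv(c['mtx']).T*d[...,None]
    return (P-c['t'])@c['R']
E
python3 - <<'E'
from h import *
np.set_printoptions(precision=3,suppress=True)
p,d=cap('top','top0.png');q,e=cap('side','side0.png')
for n in('top','side'):
    c=cams.calibration(n);print(n,-c['R'].T@c['t'],c['R'][2],c['mtx'][0,0])
    for k in('hub','pad','cradle','cradle_bed'):
        print(k,[(np.round(x['position']),round(x['conf'],2)) for x in models.tip_of(k,n)][:4])
print(bot.read_state())
E
```

```text
top [0.306 0.03  1.208] [ 0.208 -0.009 -0.978] 525.9041425729
hub [(array([215., 181.]), 0.93), (array([143., 197.]), 0.73), (array([189., 226.]), 0.64)]
pad [(array([196., 236.]), 0.84)]
cradle [(array([351., 230.]), 0.61)]
cradle_bed [(array([356., 223.]), 0.91)]
side [ 0.181 -0.412  0.736] [ 0.416  0.502 -0.758] 507.42802305700366
hub [(array([200., 139.]), 0.71), (array([267., 172.]), 0.67), (array([203., 179.]), 0.55)]
pad [(array([200., 196.]), 0.64)]
cradle [(array([339., 321.]), 0.68), (array([202., 171.]), 0.45)]
cradle_bed []
{'time_s': 0.5, 'joint_positions': array([ 59.042,  30.225,  82.09 ,   0.001,  67.689, -10.226]), 'qvel': array([-0.046, -0.017, -0.124,  0.051,  0.021,  0.033]), 'tau': array([ -0.001, -43.961, -17.679,   0.063,   0.052,  -0.   ]), 'position': array([0.221, 0.585, 0.248]), 'tcp_rot': array([[-0.935,  0.354, -0.   ],
       [ 0.354,  0.935, -0.   ],
       [ 0.   , -0.   , -1.   ]]), 'force': array([-0.371, -0.601,  0.27 ]), 'moment': array([-0.061, -0.021,  0.007]), 'grasp_force': 0.0, 'opening': 1.0026985368931058}
```

View pics/top0.png

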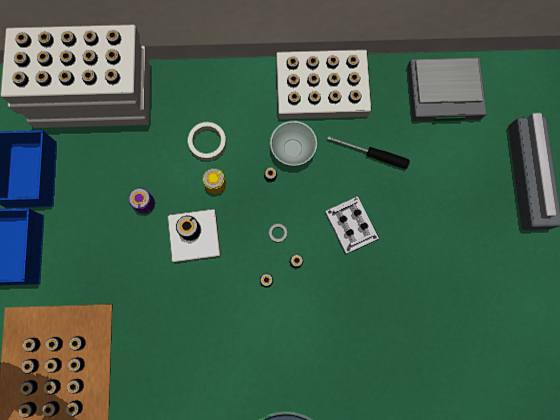

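View pics/side0.png

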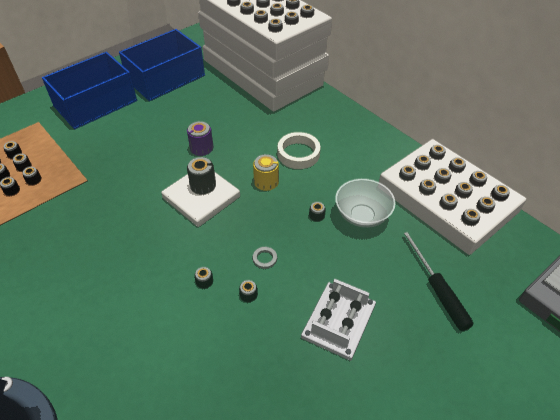

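Candidates in the top view: purple (141,200), yellow (214,181) and black on the white pad (188,228). In the side view the black one is at (202,175). I choose the black one on the pad. The cradle is at (352,225). Next I measure and check with one crop.

Run:
```python
from h import *
np.set_printoptions(precision=4,suppress=True)
p,d=cap('top')
C=cloud('top',d)
def blob(u0,u1,v0,v1,za,zb):
    S=np.zeros(d.shape,bool);S[v0:v1,u0:u1]=1
    m=S&(C[...,2]>za)&(C[...,2]<zb)&(d>0);return C[m]
H=blob(165,215,205,250,.066,.09);print('hub top',len(H),H.mean(0),H.min(0),H.max(0),(H.max(0)+H.min(0))/2)
P=blob(155,230,200,275,.012,.028);print('pad',cv2.minAreaRect(P[:,:2].astype(np.float32)),P[:,2].mean())
K=blob(315,390,190,260,.006,.05);r=cv2.minAreaRect(K[:,:2].astype(np.float32));print('cradle',r,len(K))
K2=blob(315,390,190,260,.036,.05);print('brackets',cv2.minAreaRect(K2[:,:2].astype(np.float32)),len(K2))
B=blob(315,390,190,260,.03,.08);print(B[:,2].max())
for k,u,v,z in(('cap0',270,174,.026),('cap',297,261,.026),('cap',266,281,.026),('ring',278,233,.008),('bowl',293,145,.045),('yel',214,181,.05),('purple',141,200,.05),('drv',375,152,.02)):print(k,w('top',u,v,z))
a=cv2.resize(p[200:265,155:230],None,fx=6,fy=6,interpolation=2);b=cv2.resize(p[190:260,315:390],None,fx=5.57,fy=5.57,interpolation=2)[:390]
cv2.imwrite('pics/c1.png',np.hstack([a[:385],b[:385,:345]]))
```

```text
hub top 403 [0.509  0.1989 0.0757] [0.4845 0.1751 0.0664] [0.5336 0.224  0.0826] [0.5091 0.1996 0.0745]
pad ((0.49874722957611084, 0.19245871901512146), (0.11038687080144882, 0.11025592684745789), 6.145847797393799) 0.02005124716384442
cradle ((0.5190168619155884, -0.17627206444740295), (0.16241684556007385, 0.15577112138271332), 88.4946060180664) 1760
brackets ((0.5133443474769592, -0.1710900068283081), (0.09014727175235748, 0.05942905321717262), 22.618684768676758) 432
0.04965162771642589
cap0 [0.6362 0.0132 0.026 ]
cap [ 0.4317 -0.0412  0.026 ]
cap [0.3891 0.0298 0.026 ]
ring [ 0.4995 -0.0012  0.008 ]
bowl [ 0.699 -0.042  0.045]
yel [0.6167 0.1414 0.05  ]
purple [0.5772 0.3064 0.05  ]
drv [ 0.6844 -0.2366  0.02  ]
```

View pics/c1.png

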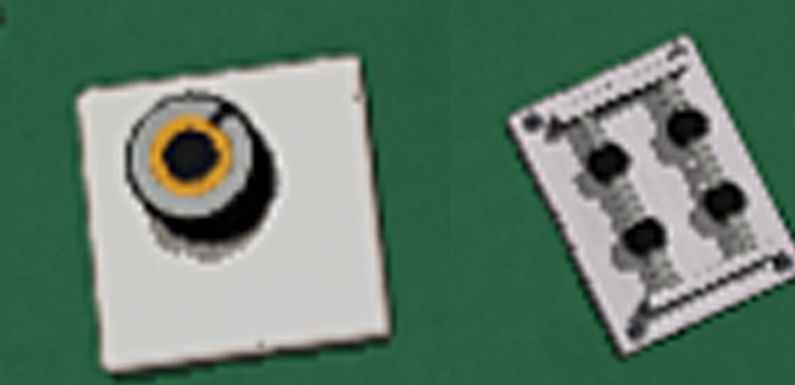

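The crop shows the black hub with its ring up on the pad. Its centre is at px (187,226) and its key at (192,219), so this is the right one. The cradle's x axis runs at 22.6° (brackets 90x59 mm, which matches).

Plan:
- Grasp with the tool tilted 45° inward.
- Turn 90° about the closing axis while carrying, which puts the ring end toward the robot and the side camera.

First I go above the hub, yaw, then tilt.

```bash
python3 -m handwheel '[[0.036,-0.048,0,0,0,0.06],[0.072,-0.096,0,0,0,0.12],[0.105,-0.14,0,0,0,0.18],[0.13,-0.17,0,0,0,0.24],[0.155,-0.205,0,0,0,0.3],[0.18,-0.24,0,0,0,0.378],[0.2,-0.27,0,0,0,0.378],[0.2,-0.27,0,0,0,0.378]]' 1
python3 -m handwheel '[[0.02,-0.025,0,-0.024,0.06,0],[0.04,-0.05,0,-0.048,0.12,0],[0.06,-0.075,0,-0.072,0.18,0],[0.08,-0.1,0,-0.096,0.24,0],[0.092,-0.114,0,-0.12,0.3,0],[0.092,-0.114,-0.03,-0.151,0.363,0],[0.092,-0.114,-0.048,-0.151,0.363,0],[0.092,-0.114,-0.048,-0.151,0.363,0]]' 1
python3 - <<'E'
from h import *
np.set_printoptions(precision=4,suppress=True)
s=bot.read_state();print(s['position'],s['tcp_rot'],s['joint_positions'])
print(w('top',186.7,225.8,.076))
E
```

```text
time_s: 1.22
position: [0.4115, 0.328, 0.2478]
tcp_rot: [[-0.922, -0.387, 0.001], [-0.387, 0.922, 0.0], [-0.001, 0.0, -1.0]]
force: [0.2, 0.2, -0.2]
opening: 0.997
grasp_force: 0.0
time_s: 1.88
position: [0.5017, 0.2147, 0.1931]
tcp_rot: [[-0.645, -0.383, -0.661], [-0.269, 0.924, -0.273], [0.715, 0.002, -0.699]]
force: [0.3, -0.0, -0.4]
opening: 1.002
grasp_force: 0.0
[0.5017 0.2147 0.1931] [[-0.6453 -0.383  -0.6609]
 [-0.269   0.9237 -0.2726]
 [ 0.715   0.0019 -0.6992]] [ 14.4101  48.1996  68.3144  -6.0357 108.7488 -97.711 ]
[0.5104 0.1994 0.076 ]
```

```bash
python3 -m handwheel '[[0,0,0,0,0,0],[0,0,-0.02,0,0,0],[0,0,-0.045,0,0,0],[0,0,-0.07,0,0,0],[0,0,-0.09,0,0,0],[0,0,-0.09,0,0,0],[0,0,-0.09,0,0,0],[0,0,-0.09,0,0,0]]' 1
python3 - <<'E'
from h import *
p,_=cap('side')
cv2.imwrite('pics/c2.png',cv2.resize(p[80:240,120:320],None,fx=3,fy=3,interpolation=2))
E
```

```text
time_s: 2.55
position: [0.5036, 0.216, 0.1124]
tcp_rot: [[-0.655, -0.385, -0.65], [-0.272, 0.923, -0.271], [0.705, -0.001, -0.709]]
force: [0.3, 0.2, 0.2]
opening: 0.996
grasp_force: 0.0
```

View pics/c2.png

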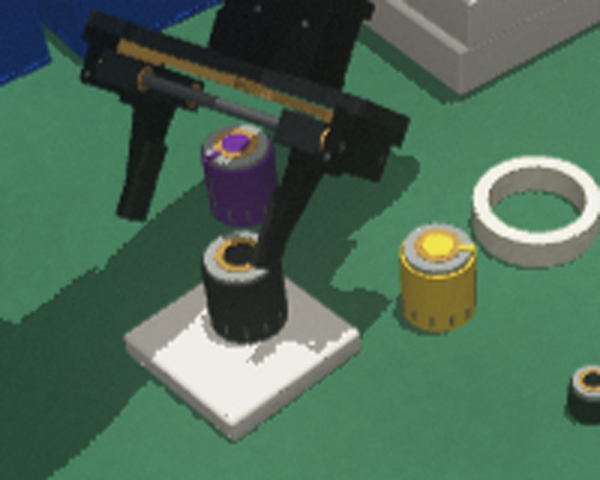

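The hand is tilted over the hub, about 17 mm off toward +y because the first leg was cut short. I correct sideways first, then descend and close.

```bash
python3 -m handwheel '[[0.005,-0.008,0,0,0,0],[0.01,-0.015,0,0,0,0],[0.01,-0.015,0,0,0,0],[0.01,-0.015,-0.015,0,0,0],[0.01,-0.015,-0.03,0,0,0],[0.01,-0.015,-0.045,0,0,0],[0.01,-0.015,-0.054,0,0,0],[0.01,-0.015,-0.054,0,0,0]]' 1
python3 -m handwheel '[[0,0,0,0,0,0],[0,0,0,0,0,0],[0,0,0,0,0,0],[0,0,0,0,0,0],[0,0,0,0,0,0],[0,0,0,0,0,0],[0,0,0,0,0,0],[0,0,0,0,0,0]]' -1
python3 -m handwheel '[[0,0,0.01,0,0,0],[0,0,0.03,0,0,0],[0,0,0.05,0,0,0],[0,0,0.07,0,0,0],[0,0,0.1,0,0,0],[0,0,0.13,0,0,0],[0,0,0.15,0,0,0],[0,0,0.15,0,0,0]]' -1
```

```text
time_s: 3.27
position: [0.5105, 0.2002, 0.0521]
tcp_rot: [[-0.648, -0.384, -0.658], [-0.271, 0.923, -0.273], [0.712, 0.001, -0.702]]
force: [0.1, -0.7, -0.9]
opening: 1.002
grasp_force: 0.0
time_s: 3.93
position: [0.5127, 0.2007, 0.0559]
tcp_rot: [[-0.653, -0.384, -0.653], [-0.272, 0.923, -0.271], [0.707, 0.0, -0.707]]
force: [-0.0, 0.8, 1.9]
opening: 0.564
grasp_force: 30.0
time_s: 4.6
position: [0.5145, 0.2009, 0.2099]
tcp_rot: [[-0.658, -0.384, -0.647], [-0.273, 0.923, -0.271], [0.702, -0.002, -0.713]]
force: [0.4, -0.1, -3.4]
opening: 0.562
grasp_force: 30.0
```

```bash
python3 -m handwheel '[[0,0,0,0.021,-0.051,0],[0,-0.03,0,0.042,-0.102,0],[0,-0.06,0,0.063,-0.152,0],[0,-0.09,0,0.084,-0.203,0],[0,-0.12,0,0.106,-0.254,0],[0,-0.15,0,0.127,-0.305,0],[0,-0.18,0,0.148,-0.355,0],[0,-0.2,0,0.169,-0.406,0]]' -1
python3 -m handwheel '[[0,-0.025,0,0.021,-0.051,0],[0,-0.05,0,0.042,-0.102,0],[0,-0.075,0,0.063,-0.152,0],[0,-0.1,0,0.084,-0.203,0],[0,-0.12,0,0.106,-0.254,0],[0,-0.14,0,0.127,-0.305,0],[0,-0.16,0,0.133,-0.319,0],[0,-0.17,0,0.133,-0.319,0]]' -1
python3 -m handwheel '[[0,0,0,0,0,0],[0,0,0,0,0,0],[0,0,0,0,0,0],[0,0,0,0,0,0],[0,0,0,0,0,0],[0,0,0,0,0,0],[0,0,0,0,0,0],[0,0,0,0,0,0]]' -1
python3 - <<'E'
from h import *
np.set_printoptions(precision=4,suppress=True)
s=bot.read_state();R=s['tcp_rot'];T=s['position'];H=T-.0033*R[:,0]+.0079*R[:,2]
from scipy.spatial.transform import Rotation as Ro
a=np.radians(22.6);u=np.array([np.cos(a),np.sin(a),0]);v=np.array([-u[1],u[0],0]);z=np.array([0,0,1.]);c=.5**.5
Rt=np.stack([-c*u-c*z,v,c*u-c*z],1)
print(T,H,'turn share',Ro.from_matrix(Rt@R.T).as_rotvec()/2,s['joint_positions'])
p,d=cap('side');q,e=cap('top')
a=cv2.resize(p[220:380,230:430],None,fx=2,fy=2);b=cv2.resize(q[150:310,270:430],None,fx=2,fy=2)
cv2.imwrite('pics/c3.png',np.hstack([a,b]))
E
```

```text
time_s: 5.27
position: [0.5116, -0.0016, 0.2051]
tcp_rot: [[-0.919, -0.383, 0.089], [-0.382, 0.924, 0.036], [-0.096, -0.001, -0.995]]
force: [1.4, 0.5, -4.0]
opening: 0.563
grasp_force: 30.0
time_s: 5.93
position: [0.5794, -0.0926, 0.2893]
tcp_rot: [[-0.812, -0.288, 0.508], [-0.239, 0.957, 0.162], [-0.533, 0.01, -0.846]]
force: [0.4, 0.8, -3.6]
opening: 0.562
grasp_force: 30.0
time_s: 6.6
position: [0.5804, -0.0924, 0.2902]
tcp_rot: [[-0.81, -0.289, 0.51], [-0.241, 0.957, 0.16], [-0.534, 0.007, -0.845]]
force: [0.1, -0.6, -4.3]
opening: 0.564
grasp_force: 30.0
[ 0.5804 -0.0924  0.2902] [ 0.5871 -0.0904  0.2853] turn share [ 0.034  -0.1055  0.0499] [ -31.4543   17.5102  105.2034   37.7026   41.2087 -163.5204]
```

View pics/c3.png

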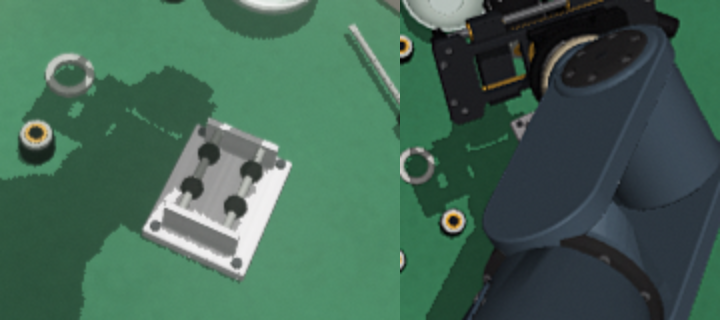

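The last wrist joint hit its range end (j6 = -163.5), so ring-toward-robot isn't reachable. The hub may lie either way round, so I turn the hand half around with j6 rising and lay it down with the tool tilted inward. The picture shows the cradle at side px (338,320), free and unmoved.

```bash
cat >> h.py <<'E'
from scipy.spatial.transform import Rotation as Ro
np.set_printoptions(precision=4,suppress=True)
A=np.radians(22.6);u=np.array([np.cos(A),np.sin(A),0]);v=np.array([-u[1],u[0],0]);z=np.array([0,0,1.])
BED=np.array([.5133,-.1711,.0648])
def tgt(tilt,flip):  # tilt deg about v from tool-down; flip: x=+u
    s=-1 if flip else 1
    R0=np.stack([-s*u,s*v,-z],1);return Ro.from_rotvec(np.radians(tilt)*v).as_matrix()@R0
def err(R): return Ro.from_matrix(R@bot.read_state()['tcp_rot'].T).as_rotvec()/2
E
python3 - <<'E'
from h import *
print(err(tgt(0,False)), BED-bot.read_state()['position'])
E
```

```text
[-0.0983  0.2645  0.0502] [-0.0672 -0.0786 -0.2256]
```

```bash
python3 -m handwheel '[[0,0,0,-0.02,0.055,0.01],[0,0,0,-0.04,0.11,0.02],[-0.01,-0.015,0,-0.06,0.165,0.03],[-0.025,-0.03,0,-0.08,0.22,0.04],[-0.04,-0.045,-0.01,-0.098,0.265,0.05],[-0.05,-0.06,-0.02,-0.098,0.265,0.05],[-0.06,-0.075,-0.03,-0.098,0.265,0.05],[-0.067,-0.079,-0.035,-0.098,0.265,0.05]]' -1
python3 -m handwheel '[[0,0,0,0,0,-0.06],[0,0,0,0,0,-0.12],[0,0,0,0,0,-0.18],[0,0,0,0,0,-0.24],[0,0,0,0,0,-0.3],[0,0,0,0,0,-0.36],[0,0,0,0,0,-0.42],[0,0,0,0,0,-0.48]]' -1
python3 -m handwheel '[[0,0,0,0,0,-0.06],[0,0,0,0,0,-0.12],[0,0,0,0,0,-0.18],[0,0,0,0,0,-0.24],[0,0,0,0,0,-0.3],[0,0,0,0,0,-0.36],[0,0,0,0,0,-0.42],[0,0,0,0,0,-0.48]]' -1
python3 -m handwheel '[[0,0,0,0,0,-0.06],[0,0,0,0,0,-0.12],[0,0,0,0,0,-0.18],[0,0,0,0,0,-0.24],[0,0,0,0,0,-0.3],[0,0,0,0,0,-0.36],[0,0,0,0,0,-0.42],[0,0,0,0,0,-0.48]]' -1
python3 - <<'E'
from h import *
print(err(tgt(0,True)),err(tgt(45,True)), BED-bot.read_state()['position'],bot.read_state()['joint_positions'])
E
```

```text
time_s: 7.37
position: [0.5131, -0.1729, 0.2543]
tcp_rot: [[-0.924, -0.383, -0.001], [-0.383, 0.924, 0.001], [0.001, 0.001, -1.0]]
force: [-0.3, 0.0, -4.0]
opening: 0.562
grasp_force: 30.0
time_s: 8.03
position: [0.5137, -0.1711, 0.2557]
tcp_rot: [[-0.84, 0.542, 0.001], [0.542, 0.84, 0.002], [0.0, 0.002, -1.0]]
force: [0.0, -0.1, -3.2]
opening: 0.564
grasp_force: 30.0
time_s: 8.7
position: [0.5136, -0.1711, 0.2557]
tcp_rot: [[-0.038, 0.999, 0.002], [0.999, 0.038, 0.001], [0.001, 0.002, -1.0]]
force: [0.4, 1.2, -3.8]
opening: 0.563
grasp_force: 30.0
time_s: 9.37
position: [0.5137, -0.1711, 0.2557]
tcp_rot: [[0.797, 0.604, 0.002], [0.604, -0.797, 0.001], [0.002, 0.001, -1.0]]
force: [-0.7, -0.1, -4.0]
opening: 0.57
grasp_force: 30.0
[-0.0002  0.001  -0.1271] [-0.1964  0.3424 -0.1206] [-0.0004 -0.     -0.1909] [-30.2989  23.1725  93.6536   0.1015  63.0993  22.4882]
```

```bash
python3 -m handwheel '[[0,0,0,0,0,-0.06],[0,0,0,0,0,-0.11],[0.007,0.003,0,0,0,-0.127],[0.007,0.003,0,0,0,-0.127],[0.007,0.003,0,0,0,-0.127],[0.007,0.003,0,0,0,-0.127],[0.007,0.003,0,0,0,-0.127],[0.007,0.003,0,0,0,-0.127]]' -1
python3 -m handwheel '[[0,0,0,-0.023,0.055,0],[0,0,0,-0.046,0.11,0],[0,0,-0.01,-0.069,0.165,0],[0,0,-0.02,-0.092,0.22,0],[0,0,-0.04,-0.115,0.275,0],[0,0,-0.06,-0.138,0.33,0],[0,0,-0.08,-0.151,0.363,0],[0,0,-0.1,-0.151,0.363,0]]' -1
python3 -m handwheel '[[0,0,0,0,0,0],[0,0,0,0,0,0],[0,0,0,0,0,0],[0,0,0,0,0,0],[0,0,0,0,0,0],[0,0,0,0,0,0],[0,0,0,0,0,0],[0,0,0,0,0,0]]' -1
python3 - <<'E'
from h import *
s=bot.read_state();R=s['tcp_rot'];H=s['position']-.0033*R[:,0]+.0079*R[:,2]
print(err(tgt(45,True)), BED-H,s['joint_positions'])
p,d=cap('side')
cv2.imwrite('pics/c4.png',cv2.resize(p[220:380,230:430],None,fx=3,fy=3,interpolation=2))
q,e=cap('top');cv2.imwrite('pics/t4.png',cv2.resize(q[150:310,270:430],None,fx=3,fy=3,interpolation=2))
E
```

```text
time_s: 10.03
position: [0.5203, -0.1685, 0.2555]
tcp_rot: [[0.92, 0.391, 0.001], [0.391, -0.92, -0.0], [0.0, 0.0, -1.0]]
force: [1.1, -0.5, -3.9]
opening: 0.562
grasp_force: 30.0
time_s: 10.7
position: [0.522, -0.1673, 0.1513]
tcp_rot: [[0.648, 0.391, -0.653], [0.281, -0.92, -0.273], [-0.708, -0.007, -0.706]]
force: [-0.2, 0.8, -4.1]
opening: 0.565
grasp_force: 30.0
time_s: 11.37
position: [0.5206, -0.1687, 0.1562]
tcp_rot: [[0.651, 0.389, -0.652], [0.278, -0.921, -0.272], [-0.707, -0.004, -0.708]]
force: [0.6, 0.2, -4.2]
opening: 0.566
grasp_force: 30.0
[-0.0019 -0.0004 -0.0025] [-0.      0.0007 -0.0881] [-16.4802  48.1355  75.5037 -26.5516  93.6841  57.9015]
```

View pics/c4.png

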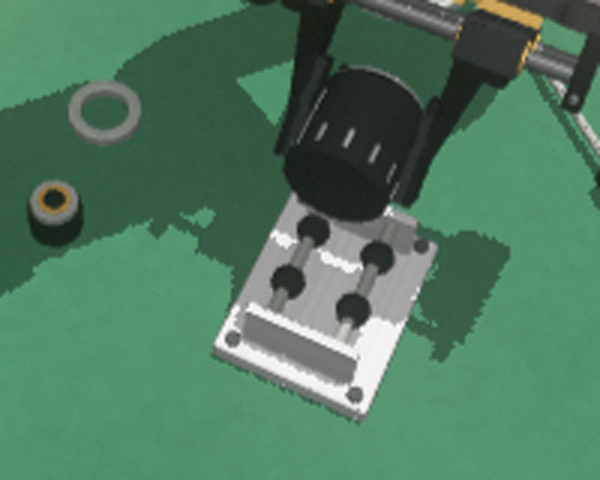

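The hub is held level over the cradle (crop (355,140)), ticks toward the camera, aligned with the axles. I lower it, release, and retreat back along the tool axis.

```bash
python3 -m handwheel '[[0,0,-0.02,0,0,0],[0,0,-0.04,0,0,0],[0,0,-0.055,0,0,0],[0,0,-0.065,0,0,0],[0,0,-0.075,0,0,0],[0,0,-0.082,0,0,0],[0,0,-0.087,0,0,0],[0,0,-0.087,0,0,0]]' -1
python3 -m handwheel '[[0,0,0,0,0,0],[0,0,0,0,0,0],[0,0,0,0,0,0],[0,0,0,0,0,0],[0,0,0,0,0,0],[0,0,0,0,0,0],[0,0,0,0,0,0],[0,0,0,0,0,0]]' -1
python3 -m handwheel '[[0,0,0,0,0,0],[0,0,0,0,0,0],[0,0,0,0,0,0],[0,0,0,0,0,0],[0,0,0,0,0,0],[0,0,0,0,0,0],[0,0,0,0,0,0],[0,0,0,0,0,0]]' 1
python3 - <<'E'
from h import *
s=bot.read_state();R=s['tcp_rot'];H=s['position']-.0033*R[:,0]+.0079*R[:,2]
print(BED-H)
p,d=cap('side');q,e=cap('top')
a=cv2.resize(p[230:350,260:410],None,fx=3,fy=3,interpolation=2);b=cv2.resize(q[160:280,280:400],None,fx=3,fy=3,interpolation=2)
cv2.imwrite('pics/c5.png',np.hstack([a,b[:360]]))
E
```

```text
time_s: 12.13
position: [0.5202, -0.1685, 0.0676]
tcp_rot: [[0.649, 0.389, -0.654], [0.278, -0.921, -0.272], [-0.708, -0.005, -0.706]]
force: [0.3, 0.8, -3.4]
opening: 0.564
grasp_force: 30.0
time_s: 12.8
position: [0.5205, -0.1686, 0.0685]
tcp_rot: [[0.65, 0.389, -0.653], [0.278, -0.921, -0.272], [-0.707, -0.005, -0.707]]
force: [-0.2, 1.2, -4.1]
opening: 0.569
grasp_force: 30.0
time_s: 13.47
position: [0.5205, -0.1686, 0.0685]
tcp_rot: [[0.65, 0.389, -0.653], [0.278, -0.921, -0.272], [-0.707, -0.005, -0.707]]
force: [-0.1, 0.4, 0.4]
opening: 0.986
grasp_force: 0.0
[ 0.0001  0.0006 -0.0005]
```

View pics/c5.png

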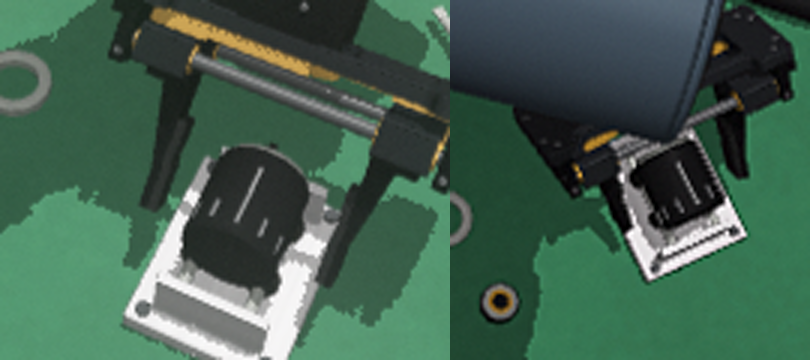

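Hub is in the cradle, released. The long tick shows near the top at side px ≈(343,295). I'll unwrap the hub's surface to measure tick angles over time.

```bash
cat >> h.py <<'E'
def unwrap(p,n='side',C=BED):
    c=cams.calibration(n);O=-c['R'].T@c['t']
    ph=np.radians(np.arange(-180,180,1.));s=np.linspace(-.027,.027,55)
    D=np.cos(ph)[None,:,None]*z+np.sin(ph)[None,:,None]*v
    X=C+.025*D+s[:,None,None]*u
    q=(X@c['R'].T+c['t'])@c['mtx'].T;q=q[...,:2]/q[...,2:]
    g=cv2.remap(cv2.cvtColor(p,cv2.COLOR_BGR2GRAY),q[...,0].astype(np.float32),q[...,1].astype(np.float32),cv2.INTER_LINEAR).astype(float)
    vis=((O-X)*D).sum(-1)/np.linalg.norm(O-X,axis=-1)>.25
    g[~vis]=np.nan;return g
def ticks(p,n='side'):
    g=unwrap(p,n);ok=np.where(~np.isnan(g).any(0))[0]
    out={}
    for nm,a,b in(('short',6,16),('long',22,36)):
        m=g[a:b,ok].mean(0);m=m-np.median(m);out[nm]=[(int(ok[i]-180),int(m[i])) for i in range(1,len(m)-1) if m[i]>12 and m[i]>=m[i-1] and m[i]>m[i+1]]
    return (ok[0]-180,ok[-1]-180),out
E
python3 - <<'E'
from h import *
for i in range(4):
    p,_=cap('side');print(bot.read_state()['time_s'],ticks(p))
g=unwrap(p);q,_=cap('top');G=unwrap(q,'top');print(ticks(q,'top'))
cv2.imwrite('pics/u5.png',cv2.resize(np.nan_to_num(np.vstack([g,G])).astype(np.uint8),None,fx=2,fy=4))
E
```

```text
13.6167 ((np.int64(-78), np.int64(62)), {'short': [(-64, 40), (-32, 65), (-2, 87), (28, 55)], 'long': [(-2, 99)]})
13.6667 ((np.int64(-78), np.int64(62)), {'short': [(-64, 41), (-32, 65), (-2, 87), (28, 56)], 'long': [(-2, 100)]})
13.7167 ((np.int64(-78), np.int64(62)), {'short': [(-64, 41), (-32, 66), (-2, 86), (28, 56)], 'long': [(-2, 100)]})
13.7667 ((np.int64(-78), np.int64(62)), {'short': [(-64, 40), (-32, 66), (-2, 87), (28, 56)], 'long': [(-2, 100)]})
((np.int64(-61), np.int64(87)), {'short': [(-35, 39), (-3, 79), (26, 42), (55, 21), (77, 18), (79, 18)], 'long': [(-3, 93)]})
```

View pics/u5.png

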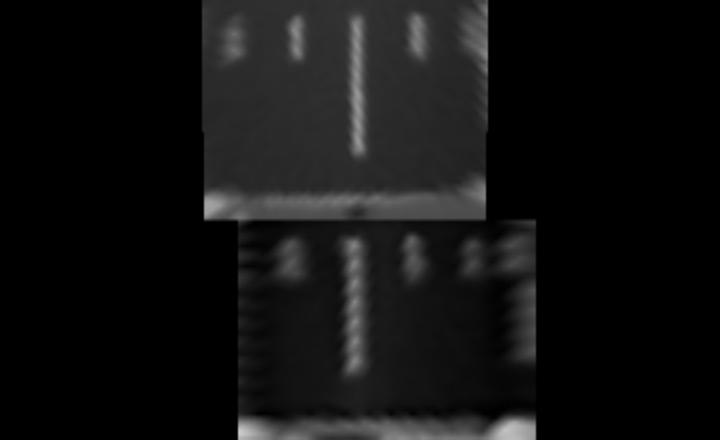

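Readings are clean: long tick (key) at φ ≈ -2.5° from up (positive toward cradle +y), hub at rest after rolling about 60° from placing. Now I retreat, set the tool vertical, and shut the gripper for the fingertip turn.

```bash
python3 -m handwheel '[[0,0,0.02,0,0,0],[0,0,0.04,0,0,0],[0,0,0.07,0,0,0],[0,0,0.1,0,0,0],[0,0,0.1,0,0,0],[0,0,0.1,0,0,0],[0,0,0.1,0,0,0],[0,0,0.1,0,0,0]]' 1
python3 -m handwheel '[[0,0,0,0.023,-0.055,0],[0,0,0,0.046,-0.11,0],[0,0,0,0.069,-0.165,0],[0,0,0,0.092,-0.22,0],[0,0,0,0.115,-0.275,0],[0,0,0,0.138,-0.33,0],[0.003,-0.006,0,0.151,-0.363,0],[0.005,-0.011,0,0.151,-0.363,0]]' -1
python3 -m handwheel '[[0,0,0,0,0,0],[0,0,-0.01,0,0,0],[0,0,-0.02,0,0,0],[0,0,-0.03,0,0,0],[0,0,-0.04,0,0,0],[0,0,-0.045,0,0,0],[0,0,-0.045,0,0,0],[0,0,-0.045,0,0,0]]' -1
python3 - <<'E'
from h import *
p,_=cap('side');print(bot.read_state()['position'],ticks(p),err(tgt(0,True)))
E
```

```text
time_s: 14.48
position: [0.5198, -0.1683, 0.1674]
tcp_rot: [[0.648, 0.389, -0.654], [0.279, -0.921, -0.272], [-0.708, -0.006, -0.706]]
force: [0.1, 0.8, 0.4]
opening: 1.002
grasp_force: 0.0
time_s: 15.15
position: [0.5223, -0.1798, 0.1676]
tcp_rot: [[0.922, 0.388, -0.002], [0.388, -0.922, 0.002], [-0.001, -0.003, -1.0]]
force: [-0.8, -0.5, -0.2]
opening: 0.477
grasp_force: 0.0
time_s: 15.82
position: [0.5254, -0.1792, 0.1227]
tcp_rot: [[0.92, 0.391, -0.001], [0.391, -0.92, 0.0], [-0.0, -0.001, -1.0]]
force: [0.0, 0.4, 0.8]
opening: 0.006
grasp_force: 0.0
[ 0.5257 -0.1794  0.1233] ((np.int64(-78), np.int64(62)), {'short': [(-64, 26), (-32, 37), (-2, 48), (28, 32)], 'long': [(-1, 39)]}) [ 0.0002  0.0002 -0.0037]
```

```bash
python3 -m handwheel '[[0,0,-0.002,0,0,0],[0,0,-0.004,0,0,0],[0,0,-0.006,0,0,0],[0,0,-0.007,0,0,0],[0,0,-0.008,0,0,0],[0,0,-0.009,0,0,0],[0,0,-0.009,0,0,0],[0,0,-0.009,0,0,0]]' -1
```

```text
time_s: 16.53
position: [0.5255, -0.1797, 0.1145]
tcp_rot: [[0.921, 0.391, 0.001], [0.391, -0.921, -0.0], [0.001, 0.001, -1.0]]
force: [0.5, 0.2, 0.8]
opening: 0.009
grasp_force: 0.2
```

```bash
python3 -m handwheel '[[0,0,-0.0005,0,0,0],[0,0,-0.001,0,0,0],[0,0,-0.001,0,0,0],[0,0,-0.001,0,0,0],[0,0,-0.001,0,0,0],[0,0,-0.001,0,0,0],[0,0,-0.001,0,0,0],[0,0,-0.001,0,0,0]]' -1
```

```text
time_s: 17.2
position: [0.526, -0.18, 0.1141]
tcp_rot: [[0.92, 0.391, 0.002], [0.391, -0.92, -0.001], [0.001, 0.002, -1.0]]
force: [-0.6, -0.9, 5.9]
opening: 0.005
grasp_force: 2.8
```

Contact is at 6 N. I drag +24 mm along +v, check the angle, lift, and watch.

```bash
python3 -m handwheel '[[-0.0012,0.0028,0,0,0,0],[-0.0024,0.0055,0,0,0,0],[-0.0036,0.0083,0,0,0,0],[-0.0046,0.011,0,0,0,0],[-0.0058,0.0138,0,0,0,0],[-0.007,0.0165,0,0,0,0],[-0.008,0.0193,0,0,0,0],[-0.0092,0.022,0,0,0,0]]' -1
python3 -c "
from h import *
p,_=cap('side');print(ticks(p),bot.read_state()['force'])"
python3 -m handwheel '[[0,0,0.02,0,0,0],[0,0,0.03,0,0,0],[0,0,0.03,0,0,0],[0,0,0.03,0,0,0],[0,0,0.03,0,0,0],[0,0,0.03,0,0,0],[0,0,0.03,0,0,0],[0,0,0.03,0,0,0]]' -1
python3 - <<'E'
from h import *
for i in range(8):
    p,_=cap('side')
    if i%2: print(bot.read_state()['time_s'],ticks(p)[1])
E
```

```text
time_s: 17.87
position: [0.5167, -0.1579, 0.114]
tcp_rot: [[0.92, 0.391, 0.002], [0.391, -0.92, -0.001], [0.001, 0.002, -1.0]]
force: [-0.1, -1.0, 2.8]
opening: 0.006
grasp_force: 1.1
((np.int64(-78), np.int64(62)), {'short': [(-70, 36), (-39, 57), (-8, 37), (22, 26), (50, 19)], 'long': []}) [-0.4205  0.0194  8.2093]
time_s: 18.58
position: [0.516, -0.1575, 0.1428]
tcp_rot: [[0.921, 0.391, -0.0], [0.391, -0.921, 0.0], [-0.0, -0.0, -1.0]]
force: [-0.4, -0.2, 0.2]
opening: 0.002
grasp_force: 0.0
18.6833 {'short': [(-61, 51), (-30, 67), (1, 43), (31, 21)], 'long': [(1, 46)]}
18.7833 {'short': [(-61, 50), (-30, 58), (1, 43), (31, 21)], 'long': [(1, 46)]}
18.8833 {'short': [(-61, 50), (-30, 58), (1, 43), (31, 21)], 'long': [(1, 46)]}
18.9833 {'short': [(-61, 51), (-30, 57), (1, 43), (31, 20)], 'long': [(1, 46)]}
```

It turned about +52° and rolled back to +1°, so the heavy side is roughly opposite the key. Now the same turn the other way.

```bash
python3 -m handwheel '[[0,0,-0.015,0,0,0],[0,0,-0.02,0,0,0],[0,0,-0.025,0,0,0],[0,0,-0.028,0,0,0],[0,0,-0.0295,0,0,0],[0,0,-0.03,0,0,0],[0,0,-0.03,0,0,0],[0,0,-0.03,0,0,0]]' -1
python3 -m handwheel '[[0.0012,-0.0028,0,0,0,0],[0.0024,-0.0055,0,0,0,0],[0.0036,-0.0083,0,0,0,0],[0.0046,-0.011,0,0,0,0],[0.0058,-0.0138,0,0,0,0],[0.007,-0.0165,0,0,0,0],[0.008,-0.0193,0,0,0,0],[0.0092,-0.022,0,0,0,0]]' -1
python3 -c "
from h import *
p,_=cap('side');print(ticks(p),bot.read_state()['force'])"
python3 -m handwheel '[[0,0,0.02,0,0,0],[0,0,0.03,0,0,0],[0,0,0.03,0,0,0],[0,0,0.03,0,0,0],[0,0,0.03,0,0,0],[0,0,0.03,0,0,0],[0,0,0.03,0,0,0],[0,0,0.03,0,0,0]]' -1
python3 - <<'E'
from h import *
for i in range(8):
    p,_=cap('side')
    if i%2: print(bot.read_state()['time_s'],ticks(p)[1])
E
```

```text
time_s: 19.65
position: [0.5163, -0.1575, 0.1141]
tcp_rot: [[0.92, 0.391, 0.001], [0.391, -0.92, -0.0], [0.001, 0.001, -1.0]]
force: [-1.1, 0.6, 4.6]
opening: 0.004
grasp_force: 2.3
time_s: 20.32
position: [0.5259, -0.1801, 0.114]
tcp_rot: [[0.92, 0.391, 0.002], [0.391, -0.92, -0.001], [0.001, 0.002, -1.0]]
force: [0.2, 0.5, 6.4]
opening: 0.004
grasp_force: 3.3
((np.int64(-78), np.int64(62)), {'short': [(-57, 32), (-26, 36), (5, 42), (35, 26)], 'long': [(-57, 32)]}) [-1.1114 -0.6073  4.1117]
time_s: 21.03
position: [0.5252, -0.1794, 0.1428]
tcp_rot: [[0.92, 0.391, -0.0], [0.391, -0.92, 0.0], [-0.0, -0.0, -1.0]]
force: [0.3, 0.0, -0.7]
opening: 0.001
grasp_force: 0.0
21.1333 {'short': [(-67, 21), (-35, 36), (-5, 48), (25, 28)], 'long': [(-5, 50)]}
21.2333 {'short': [(-67, 20), (-35, 35), (-5, 47), (25, 26)], 'long': [(-5, 50)]}
21.3333 {'short': [(-66, 20), (-35, 36), (-5, 47), (25, 27)], 'long': [(-5, 50)]}
21.4333 {'short': [(-67, 21), (-35, 36), (-5, 46), (25, 26)], 'long': [(-5, 50)]}
```

The two rests (+1° and -5°) are symmetric about key φ ≈ -2°, which is the heavy-side-down position. The hub rests 3° from that. Now I open, centre, descend, and grip from above.

```bash
python3 -m handwheel '[[-0.006,0.004,0,0,0,0],[-0.012,0.0085,0,0,0,0],[-0.012,0.0085,0,0,0,0],[-0.012,0.0085,0,0,0,0],[-0.012,0.0085,0,0,0,0],[-0.012,0.0085,0,0,0,0],[-0.012,0.0085,0,0,0,0],[-0.012,0.0085,0,0,0,0]]' 1
python3 -m handwheel '[[0,0,-0.01,0,0,0],[0,0,-0.025,0,0,0],[0,0,-0.04,0,0,0],[0,0,-0.05,0,0,0],[0,0,-0.06,0,0,0],[0,0,-0.066,0,0,0],[0,0,-0.069,0,0,0],[0,0,-0.069,0,0,0]]' 1
python3 -m handwheel '[[0,0,0,0,0,0],[0,0,0,0,0,0],[0,0,0,0,0,0],[0,0,0,0,0,0],[0,0,0,0,0,0],[0,0,0,0,0,0],[0,0,0,0,0,0],[0,0,0,0,0,0]]' -1
python3 - <<'E'
from h import *
p,_=cap('side');print(ticks(p),bot.read_state()['position'])
E
```

```text
time_s: 22.1
position: [0.5137, -0.1712, 0.1435]
tcp_rot: [[0.921, 0.391, 0.001], [0.391, -0.921, -0.001], [0.001, 0.001, -1.0]]
force: [-0.5, 0.1, 0.2]
opening: 0.525
grasp_force: 0.0
time_s: 22.77
position: [0.5133, -0.171, 0.0737]
tcp_rot: [[0.921, 0.391, -0.0], [0.391, -0.921, 0.0], [-0.0, -0.0, -1.0]]
force: [-0.8, -0.5, -0.1]
opening: 0.987
grasp_force: 0.0
time_s: 23.43
position: [0.5139, -0.1715, 0.0746]
tcp_rot: [[0.92, 0.391, 0.002], [0.391, -0.92, -0.001], [0.001, 0.002, -1.0]]
force: [-0.4, -1.4, 0.2]
opening: 0.566
grasp_force: 30.0
((np.int64(-78), np.int64(62)), {'short': [(-66, 27), (-35, 41), (-5, 51), (25, 31), (55, 18)], 'long': [(-5, 23)]}) [ 0.5139 -0.1715  0.0746]
```

```bash
python3 -m handwheel '[[0,0,0.005,0,0,0],[0,0,0.015,0,0,0],[0,0,0.03,0,0,0],[0,0,0.045,0,0,0],[0,0,0.06,0,0,0],[0,0,0.07,0,0,0],[0,0,0.078,0,0,0],[0,0,0.08,0,0,0]]' -1
python3 -m handwheel '[[0,0,0,0,0,0],[0,0,0,0,0,0],[0,0,0,0,0,0],[0,0,0,0,0,0],[0,0,0,0,0,0],[0,0,0,0,0,0],[0,0,0,0,0,0],[0,0,0,0,0,0]]' -1
python3 - <<'E'
from h import *
import h
p,_=cap('side');P=bot.read_state()['position'];print(P)
BED[2]+=.080
print(ticks(p))
cv2.imwrite('pics/c6.png',cv2.resize(p[200:360,240:440],None,fx=3,fy=3,interpolation=2))
E
```

```text
time_s: 24.15
position: [0.5139, -0.1712, 0.156]
tcp_rot: [[0.92, 0.391, 0.003], [0.391, -0.92, -0.001], [0.002, 0.002, -1.0]]
force: [0.1, -0.6, -3.6]
opening: 0.567
grasp_force: 30.0
time_s: 24.82
position: [0.5135, -0.1711, 0.1543]
tcp_rot: [[0.921, 0.391, 0.0], [0.391, -0.921, -0.0], [0.0, 0.0, -1.0]]
force: [-0.1, -0.4, -3.9]
opening: 0.572
grasp_force: 30.0
[ 0.5135 -0.1711  0.1544]
((np.int64(-78), np.int64(60)), {'short': [(-64, 28), (-34, 35), (-4, 53), (27, 35), (58, 20)], 'long': [(-3, 16)]})
```

View pics/c6.png

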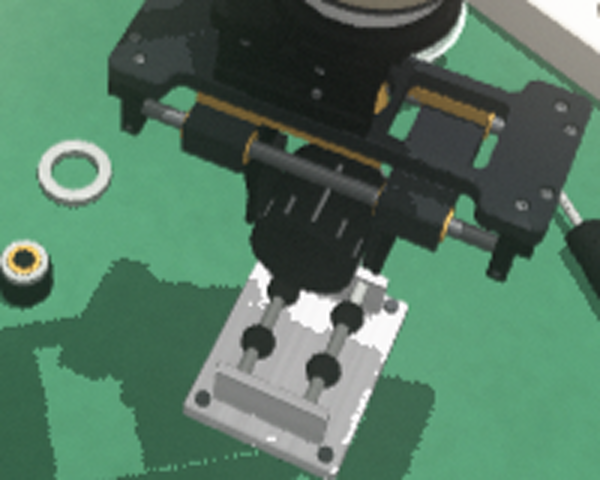

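The hub (crop (310,225)) is held level, clear of the cradle at about z = 0.145. Key φ ≈ -3.5°, so the heavy side is within a few degrees of straight down. Handing in.

```bash
python3 -c "
from rig import bot
print(bot.hand_in())"
```

```text
the job is handed in; nothing more can be done
None
```

The job is handed in: I turned the hub by finger on the rollers and found its heavy side opposite the key, and the arm now holds it level about 8 cm above where it lay, heavy side down to within a few degrees by my tick readings; the judge's verdict was not shown.

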